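# Space the sprung access tile and hold it flush

## Robot

A 7-joint arm with a two-finger parallel gripper is mounted at the origin on the work surface. World frame = base frame: x ahead of the robot, y to its left, z up, the work surface at z = 0. Lengths are in m, angles in rad, forces in N, time in s.
With the tool pointing down it reaches from about 0.35 to 0.9 m from the base axis. Payload 8.1 kg.
Tool frame: the origin (TCP) lies on the centre line of the jaws, within the pads' length; the fingertips stand arm.tip_extent ahead of it and the grasp point (between the pads) lies 3 mm ahead of it (arm.tip_extent is the distance from the TCP to the fingertips, in m); y points along the fingers, z is the direction in which the jaws open and shut, and the axes are right-handed (so a half turn about y gives the same grasp; the last joint's range is limited). The gripper opens to 92 mm and grips with 3 to 60 N. Pads are 19 mm wide; open, the fingers measure 130 mm over their backs; the gripper's body (75 mm by 190 mm) begins 47 mm behind the grasp point.
Start: joints at [-1.443, 0.434, 0.025, 1.573, -0.012, 1.134, -0.075], TCP at [0.143, 0.608, 0.249] pointing down, gripper open.
Joint ranges: [-2.62, 2.62], [-0.44, 2.09], [-1.27, 1.32], [0.08, 2.57], [-1.32, 4.46], [0.12, 2], [-2.74, 2.74]. Speed limits (rad/s): [2.22, 2.22, 3.01, 3.01, 3.14, 3.14, 3.14].

## Interface

Orientations are given as a rotation vector (axis times angle).
In Python, from cell import observe, get_image, sign_off, boxes_of, place_of, arm gives the robot as it stands.
- The arm moves only by the tool arm_command, never from a script. Its argument "plan" is a list of rows, each a list of 2 entries, a list of its own where there are three numbers: the shift along the tool's x, y, z in m, then the turn, a rotation vector about the tool's x, y, z in degrees. In form: [[[tx, ty, tz], [ax, ay, az]], ...]. A call has 1 to 5 rows; each row is the pose to reach, as a shift and turn from the pose commanded when the call began, along the tool's axes at that moment; what a row does not reach only later rows make up. A row lasts 1/10 s, in which the tool goes at most 50 mm and 8.59 degrees, less where a joint would pass 70% of its speed; a pose out of reach is approached as far as the arm can. A call with a gripper value outside its range is refused whole. "fingers" is the closure, from -1 (fully open) to 1 (shut), set as the call begins (left out, the last holds). The fingers move at their own pace and stop on an object; "squeeze" is the grip in N (left out, the last holds). Time passes only in rows, so rows that repeat a pose let the fingers close. It gives the time, the measured TCP pose, the force and the opening at its end, in the units of the state.
- observe(): the state, without advancing time (a new reading comes with each control period).
- get_image(name): name is "scene" or "top" or "wrist"; returns a dict with "color" (400x640x3 uint8, red, green, blue), "camera_matrix" (3x3 intrinsics, pixels), "distortion" ([k1, k2, p1, p2, k3] as OpenCV has them; the pictures are not rectified), "world_to_cam" (4x4, takes a point from world to camera coordinates); the wrist camera has in their place "mount" (4x4, takes a point from camera to tool coordinates, whose origin is the TCP and whose axes are the tool frame's). Camera axes: x right, y up, looking along -z (the intrinsics and any distortion apply to the point x, -y, -z); pixel columns grow to the right and rows downward; lengths in m; the calibration is good to about 2 mm. A picture is of the moment at which its call begins: read the wrist's pose just before it. There is no depth.
- sign_off(): hands the job in, once; it reports no verdict.
Trained networks look in a picture, given as the dict that the camera call returned (one of the last four; its "shot" number tells which), for a name from the list of things; names that differ only in an ending like _2 or _b are one class to them, and where a whole thing is asked for, a point or a joint stands for the part that bears it (a point fixed in the world has none). Each returns a list of dicts, best first, with "confidence" (0 to 1); they miss things now and then, are a little off and sometimes report something else, mostly with a low value. They report only what shows in the picture. A call takes as long as a camera call.
- boxes_of(picture, thing): "point" ([column, row] in pixels, amid what is visible of it).
- place_of(picture, thing): "point" ([column, row] in pixels: a listed point, or the origin of a listed thing).
The state is a dict: "clock": time; "joints": joint angles; "dq": joint speeds; "joint_efforts": joint torques, N m; "position": TCP position; "ee_rot": TCP orientation; "force": force on the tool from outside, world axes, zero at the start; "ft_torque": the same for the moment, N m; "width": opening from 0.0 (shut) to 1.0 (fully open).
Only numpy, scipy, OpenCV 4.12 (cv2) and the standard library are available. Lean on these libraries where they do the work, as an engineer would, in place of code of your own. Each camera call takes 0.05 s, during which the arm holds its last target.

## Task

Take the grey spacer out of its wooden block and slide it straight down into the one joint around the raised middle tile that is wide enough for it, about midway along that joint, until its foot stands on the board; never force it at the tight joints. Let go of the spacer and leave it standing there, then press the sprung middle tile down flush with its neighbours and finish while still holding it down, since it springs up when released. Leave the tub, the mallet and the spare tile where they are.

Things in the scene. Friction and masses are not known exactly. Their poses are not given: they have to be found in the camera images.
- board: grey cement backer board lying fixed on the bench, 310 x 310 x 15 mm; origin at the centre of its underside, x and y along its sides, z up; its top is 15 mm above the bench. On it, in a plus shape, lie the access tile in the middle and one tile on each of its four sides (along the board's +x, -x, +y and -y, in any order), with the four corners bare
- access_top (a point): centre of the top face of the access tile, the raised white 100 x 100 x 12 mm tile in the middle of the board, its sides along the board's x and y. Untouched, its top is 33 mm above the bench, 6 mm prouder than its four neighbours (27 mm above the bench); it can only move straight down
- access_tile (a joint): how far the access tile is pressed down, m: 0 raised, 0.006 fully down on its stop and flush with its neighbours. A spring pushes it up: about 4 N starts it, about 10 N holds it fully down; it rises again when released
- cut_tile: fixed white wall tile cut smaller, 86 x 86 x 12 mm, on one of the access tile's four sides, centres 103 mm apart; origin at the centre of its underside (15 mm above the bench), axes along its sides. The joint between the two is 10 mm wide, 86 mm long, open down to the board, its middle 55 mm from the access tile's centre: the only joint wide enough for the spacer
- tile_a: white glazed wall tile, 100 x 100 x 12 mm, bonded to the board beside the access tile; origin at the centre of its underside, axes along its sides. It does not move. It leaves only a tight 3 mm joint to the access tile
- tile_b: white glazed wall tile, 100 x 100 x 12 mm, bonded to the board beside the access tile; origin at the centre of its underside, axes along its sides. It does not move. It leaves only a tight 3 mm joint to the access tile
- tile_c: white glazed wall tile, 100 x 100 x 12 mm, bonded to the board beside the access tile; origin at the centre of its underside, axes along its sides. It does not move. It leaves only a tight 3 mm joint to the access tile
- spacer_mid (a point): centre of the loose grey plastic spacer, half-way up its 56 mm height; axes: x along its 50 mm length, y across its thickness, z up. Its lower 24 mm is a blade 8 mm thick with a half-round foot (4 mm radius); above that, 24 to 56 mm above the foot, is a grip 14 mm thick and 50 mm long. It weighs about 45 g and starts upright in the slot of the wooden block
- spacer_foot (a point): middle of the lowest edge of the spacer, 28 mm below its centre; same axes. Stands on the board when 15 mm above the bench
- holder: fixed wooden block 76 x 46 x 20 mm with a slot along its x, 56 mm long, 10 mm wide and 16 mm deep, in which the spacer stands with its foot 4 mm above the bench; origin at the centre of its underside, z up. On the left or the right of the board
- tub_mid (a point): centre of the white plastic adhesive tub, 72 mm across, 85 mm tall, loose, standing on the other side of the board from the wooden block; leave alone
- mallet: rubber mallet about 220 mm long lying on the bench behind the board on the left; leave alone
- spare_tile: spare white tile 100 x 100 x 12 mm lying loose on the bench behind the board on the right, origin at the centre of its underside; leave alone

How it is judged:
By the outcome, as a careful person would: the job done as asked, in the order asked, and still so for the second after the job is handed in, while the arm keeps its last pose, push and grip.
It also fails if it takes over 51 s, if anything falls off the work surface, if the arm or the gripper's body presses on something with over 40 N, if the wrist force passes 120 N, or if a joint passes its speed limit or range.

## Working session

There is one attempt and no reset: what is moved stays moved. The work goes in short steps, Python scripts to look and compute and a tool call to move; the robot and the scene stay as the last step left them, time stands still between calls to the robot, and variables do not carry over. Pictures are saved under pics/ and viewed, and the job is handed in when it is done.

Besides the shell and the picture viewer there is one more tool, called after "Call:" in YAML: its name, and indented under it one key for each argument. arm_command: Moves the arm, as the interface text tells. Its arguments: {"type":"object","properties":{"plan":{"type":"array","items":{"type":"array"}},"fingers":{"type":"number"},"squeeze":{"type":"number"}},"required":["plan"]}

```bash
mkdir -p pics
cat > h.py <<'E'
import numpy as np, cv2, json
from cell import observe, get_image, sign_off, boxes_of, place_of, arm
from scipy.spatial.transform import Rotation as R
def cam(p, st=None):
    if 'world_to_cam' in p: return np.array(p['world_to_cam'])
    T=np.eye(4); T[:3,:3]=R.from_rotvec(st['ee_rot']).as_matrix(); T[:3,3]=st['position']
    return np.linalg.inv(T@np.array(p['mount']))
def ray(p,uv,st=None):
    K=np.array(p['camera_matrix']);D=np.array(p['distortion'],float)
    n=cv2.undistortPoints(np.array([[uv]],float),K,D)[0,0]
    T=np.linalg.inv(cam(p,st)); d=T[:3,:3]@np.array([n[0],-n[1],-1.]); return T[:3,3],d
def at_z(p,uv,z,st=None):
    o,d=ray(p,uv,st); return o+d*(z-o[2])/d[2]
def proj(p,X,st=None):
    W=cam(p,st); X=np.atleast_2d(X); c=X@W[:3,:3].T+W[:3,3]; c=c*[1,-1,-1]
    return cv2.projectPoints(c,np.zeros(3),np.zeros(3),np.array(p['camera_matrix']),np.array(p['distortion'],float))[0][:,0]
def save(p,name,img=None):
    cv2.imwrite('pics/'+name,cv2.cvtColor(p['color'] if img is None else img,cv2.COLOR_RGB2BGR))
E
python3 - <<'E'
from h import *
print(observe()); print({k:getattr(arm,k) for k in dir(arm) if k[0]!='_'})
Z={'board':0,'access_top':.033,'cut_tile':.015,'tile_a':.015,'spacer_mid':.032,'spacer_foot':.004,'holder':0,'tub_mid':.0425,'mallet':0,'spare_tile':0}
for n in ['top','scene','wrist']:
    st=observe(); p=get_image(n); save(p,n+'0.png')
    for t in Z:
        for r in place_of(p,t)[:4]:
            print(n,t,round(r['confidence'],2),np.round(r['point'],1),np.round(at_z(p,r['point'],Z[t],st),4))
E
```

```text
{'clock': 0.0, 'joints': array([-1.44261279,  0.43521792,  0.02496368,  1.57409645, -0.01162616,
        1.13400004, -0.07507781]), 'dq': array([-4.72527110e-04, -2.27958258e-04, -1.91411206e-04, -7.19025845e-06,
       -8.08412358e-05, -1.92014551e-03, -2.10918306e-04]), 'joint_efforts': array([ 2.94012416e-04, -6.67854309e+01,  9.84760299e-01, -3.14465082e+01,
       -6.05958584e-02,  4.26241430e-02,  1.70774974e-04]), 'position': array([0.1428928 , 0.60795363, 0.24794823]), 'ee_rot': array([-1.56476515,  0.18131509, -0.18121061]), 'force': array([ 0.27873662, -0.06921755, -0.8007278 ]), 'ft_torque': array([-0.04114792,  0.01263517, -0.00862973]), 'width': 1.000648688744475}
{'PlanningError': <class 'cell.PlanningError'>, 'tip_extent': 0.022}
top board 0.63 [302.3 200.7] [0.6129 0.0261 0.    ]
top board 0.29 [204.7 248.5] [0.4707 0.3234 0.    ]
top access_top 0.61 [303.7 194.5] [0.6265 0.0208 0.033 ]
top cut_tile 0.84 [297.8 166. ] [0.7188 0.0385 0.015 ]
top tile_a 0.95 [305.5 233.4] [0.511  0.0171 0.015 ]
top spacer_mid 0.59 [205.1 248.9] [0.4681 0.3137 0.032 ]
top spacer_mid 0.38
[... 309 characters left out ...]
9 -0.    ]
scene access_top 0.78 [305.  212.5] [0.625  0.0079 0.033 ]
scene cut_tile 0.63 [286.5 251.4] [0.7245 0.0377 0.015 ]
scene tile_a 0.76 [336.1 191.9] [0.5177 0.0176 0.015 ]
scene tile_a 0.74 [343.6 240.7] [0.6188 0.1193 0.015 ]
scene tile_a 0.56 [275.9 198.5] [ 0.6295 -0.0835  0.015 ]
scene spacer_mid 0.84 [450.6 238.2] [0.4662 0.3082 0.032 ]
scene spacer_foot 0.77 [450.5 245.8] [0.4646 0.3151 0.004 ]
scene holder 0.77 [452.9 245.4] [0.4572 0.3185 0.    ]
scene tub_mid 0.58 [258.2 116.2] [ 0.4635 -0.3036  0.0425]
scene tub_mid 0.49 [345.9 240.1] [0.6288 0.1315 0.0425]
scene mallet 0.88 [407.3 332.9] [0.7029 0.3508 0.    ]
scene spare_tile 0.61 [189.4 158.1] [ 0.6722 -0.3673  0.    ]
```

Run:
```python
import cv2
a=cv2.imread('pics/top0.png');cv2.imwrite('pics/top0c.png',cv2.resize(a[120:300,160:480],None,fx=2.5,fy=2.5,interpolation=2))
```

```text
(no output)
```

View pics/top0c.png

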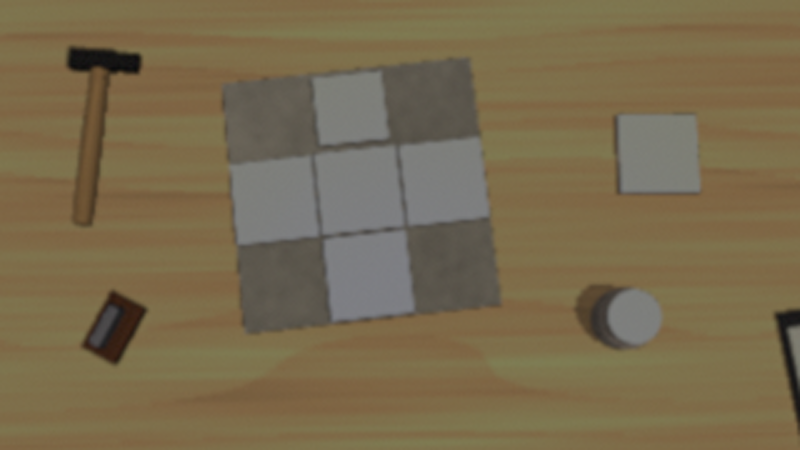

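View pics/scene0.png

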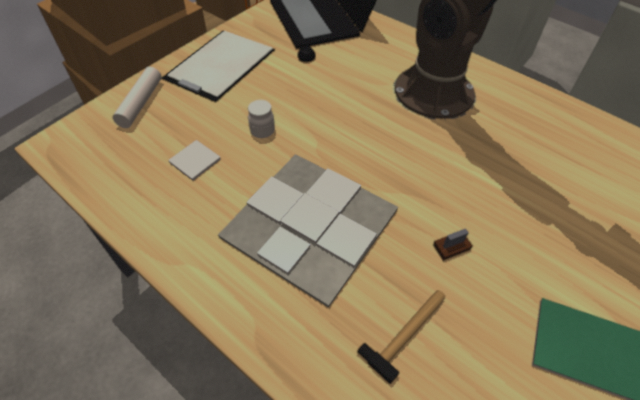

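View pics/wrist0.png

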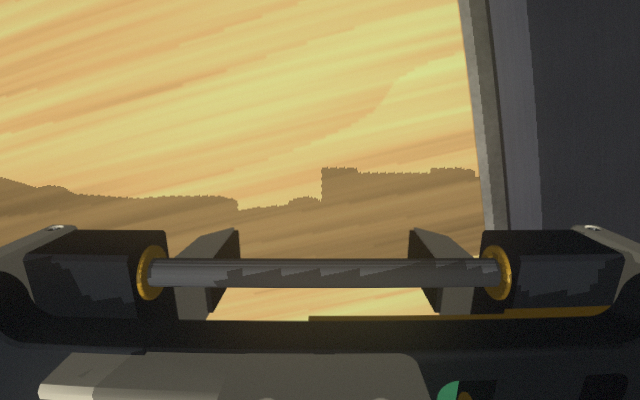

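The top picture shows the cut tile on the far (+x) side at crop (350,107), the holder with the spacer on the left at (115,327), and the tub at right (632,317). The wrist view shows only the bench. I'll work out a wrist viewpoint next.

Run:
```python
from h import *
st=observe(); p=get_image('wrist'); print(np.round(p['mount'],3).tolist(), np.round(p['camera_matrix'],1).tolist(), p['distortion'])
print(np.round(R.from_rotvec(st['ee_rot']).as_matrix(),3))
for uv in [(320,100),(320,10),(20,10),(460,10),(320,230)]: print(uv,at_z(p,uv,0.03,st), )
q=get_image('top'); a=q['color'].astype(int)
print(q['world_to_cam'][:3,3], np.round(proj(q,[[.4,.3,0],[.5,.3,0]]),1))
# spacer/holder segmentation
c=a[225:270,185:225]; hsv=cv2.cvtColor(c.astype(np.uint8),cv2.COLOR_RGB2HSV)
m=((hsv[...,1]<70)).astype(np.uint8); m2=(c[...,0]<105).astype(np.uint8)
for mm,z in [(m,.060),(m2,.02)]:
    n,l,s,ce=cv2.connectedComponentsWithStats(mm); 
    for i in range(1,n):
        if s[i,4]>30:
            pts=np.argwhere(l==i)[:,::-1]+[185,225]
            W=np.array([at_z(q,x,z)[:2] for x in pts]); e,v=np.linalg.eigh(np.cov(W.T)); print(s[i],W.mean(0),np.degrees(np.arctan2(v[1,1],v[0,1])),np.sqrt(e*12))
```

```text
[[-0.0, -0.966, -0.258, -0.07], [0.0, 0.258, -0.966, -0.136], [1.0, -0.0, 0.0, 0.0], [0.0, 0.0, 0.0, 1.0]] [[314.6, 0.0, 323.5], [0.0, 314.6, 198.0], [0.0, 0.0, 1.0]] [-0.05099271  0.          0.          0.          0.        ]
[[ 0.973  0.     0.229]
 [-0.229  0.     0.973]
 [ 0.    -1.     0.   ]]
(320, 100) [0.05969489 0.62411568 0.03      ]
(320, 10) [-0.02719845  0.64474683  0.03      ]
(20, 10) [-0.11171511  0.33198963  0.03      ]
(460, 10) [0.00406193 0.78588563 0.03      ]
(320, 230) [0.20522417 0.58949498 0.03      ]
[-0.01276482 -0.60055171 -1.18433974] [[211.9 272. ]
 [212.6 238.7]]
[ 11  17  14  17 128] [0.46403695 0.31505559] 150.3502398232029 [0.0208226  0.05038025]
[  7  11  27  30 466] [0.46340357 0.31636918] 152.47746631522617 [0.05262996 0.07828322]
```

Call:
arm_command:
  plan:
    - [[0.042, 0, -0.024], [0, 3, 0]]
    - [[0.084, 0, -0.048], [0, 6, 0]]
    - [[0.127, 0, -0.072], [0, 9, 0]]
    - [[0.17, 0, -0.096], [0, 12, 0]]
    - [[0.21, 0, -0.12], [0, 16, 0]]

```text
clock: 2.25
position: [0.3216, 0.4419, 0.249]
ee_rot: [-1.533, 0.402, -0.402]
force: [0.3, 1.8, -0.2]
width: 1.0
```

```bash
cat >> h.py <<'E'
def go(x,y,z,jyaw,st=None):
    "shift (tool) and turn (deg) from measured pose to target TCP with tool pointing straight down, jaw yaw deg"
    st=st or observe(); M=R.from_rotvec(st['ee_rot']).as_matrix()
    c,s=np.cos(np.radians(jyaw)),np.sin(np.radians(jyaw)); Z=np.array([c,s,0]);Y=np.array([0,0,-1.]);X=np.cross(Y,Z)
    T=np.stack([X,Y,Z],1); d=M.T@(np.array([x,y,z])-st['position']); w=np.degrees(R.from_matrix(M.T@T).as_rotvec())
    print('t',round(st['clock'],2),'pos',np.round(st['position'],4),'F',np.round(st['force'],1),'w',round(st['width'],3),'jaw',np.round(np.degrees(np.arctan2(M[1,2],M[0,2])),2))
    print('shift',np.round(d,4),'turn',np.round(w,2))
E
python3 -c "
from h import *
go(.464,.3115,.15,61)"
```

```text
t 2.25 pos [0.3216 0.4419 0.249 ] F [ 0.3  1.8 -0.2] w 1.0 jaw 60.61
shift [ 0.1881  0.099  -0.0438] turn [-0.04 -0.39  0.01]
```

Call:
arm_command:
  plan:
    - [[0.04, 0.02, -0.009], [0, 0, 0]]
    - [[0.08, 0.04, -0.018], [0, 0, 0]]
    - [[0.12, 0.06, -0.027], [0, 0, 0]]
    - [[0.16, 0.08, -0.036], [0, 0, 0]]
    - [[0.188, 0.099, -0.044], [0, 0, 0]]

```text
clock: 2.75
position: [0.4648, 0.311, 0.1492]
ee_rot: [-1.533, 0.401, -0.403]
force: [-0.1, 0.8, 0.4]
width: 1.005
```

Call:
arm_command:
  plan:
    - [[0, 0, 0], [0, 0, 0]]
    - [[0, 0, 0], [0, 0, 0]]

```text
clock: 2.95
position: [0.4627, 0.3128, 0.1494]
ee_rot: [-1.534, 0.402, -0.401]
force: [-0.2, 0.5, -0.1]
width: 0.995
```

Run:
```python
from h import *
st=observe();p=get_image('wrist');save(p,'w1.png')
for t,z in [('spacer_mid',.032),('spacer_foot',.004),('holder',0)]:
    for r in place_of(p,t)[:2]: print(t,round(r['confidence'],2),np.round(r['point'],1),np.round(at_z(p,r['point'],z,st),4))
go(.464,.3115,.15,61,st)
import pickle; pickle.dump((st,p),open('w1.pkl','wb'))
```

```text
spacer_mid 0.96 [331.5 197. ] [0.4634 0.3199 0.032 ]
holder 0.74 [330.3 186.4] [0.4617 0.3204 0.    ]
t 2.95 pos [0.4627 0.3128 0.1494] F [-0.2  0.5 -0.1] w 0.995 jaw 60.67
shift [ 0.0018 -0.0006 -0.0005] turn [ 0.04 -0.33 -0.02]
```

View pics/w1.png

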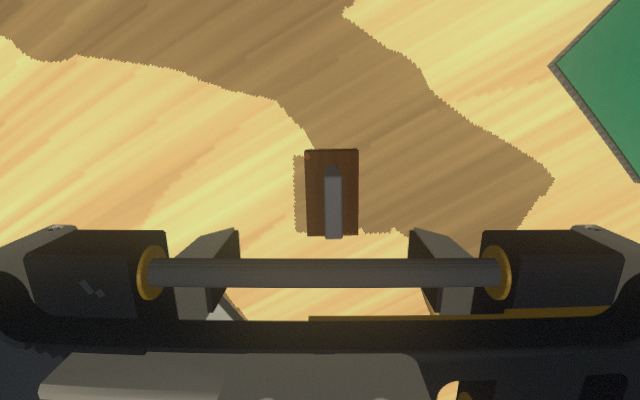

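Run:
```python
from h import *
import pickle
st,p=pickle.load(open('w1.pkl','rb'))
a=p['color'][140:245,285:375]; save(p,'w1c.png',cv2.resize(a,None,fx=5,fy=5,interpolation=cv2.INTER_CUBIC))
for x,y,yaw in [(.4634,.3199,150.7),(.464,.3115,150.7)]:
    c,s=np.cos(np.radians(yaw)),np.sin(np.radians(yaw))
    P=[[x+c*u-s*v,y+s*u+c*v,z] for z in (.06,.028) for u,v in [(.025,.007),(.025,-.007),(-.025,-.007),(-.025,.007)]]
    print(np.round((proj(p,P,st)-[285,140])*5).tolist())
```

```text
[[190.0, 168.0], [286.0, 168.0], [281.0, 489.0], [190.0, 489.0], [190.0, 133.0], [275.0, 133.0], [271.0, 419.0], [191.0, 419.0]]
[[142.0, 199.0], [237.0, 199.0], [235.0, 517.0], [145.0, 517.0], [148.0, 160.0], [232.0, 160.0], [231.0, 444.0], [150.0, 444.0]]
```

View pics/w1c.png

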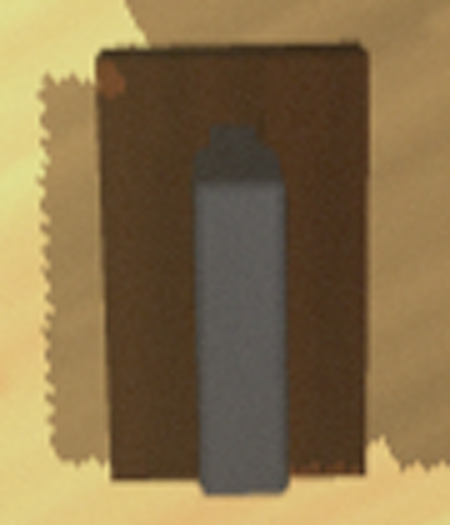

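The crop shows the spacer's top face at cols 193–288, rows 182–492, so it lies about 7–8 mm toward +jaw and its length is turned about 1.8°. I'll correct for both and go lower.

```bash
python3 -c "
from h import *
go(.465,.3199,.09,62.4)"
```

```text
t 3.15 pos [0.4619 0.3149 0.1504] F [1.2 0.2 0.1] w 0.998 jaw 60.9
shift [0.0003 0.0604 0.0058] turn [-0.08 -1.5  -0.01]
```

Run:
```python
from h import *
for i in range(6):
    st=observe(); print(st['clock'],np.round(st['position'],4),np.round(st['ee_rot'],4),np.round(st['joints'],4)); p=get_image('wrist')
```

```text
3.15 [0.4619 0.3149 0.1504] [-1.5324  0.3978 -0.3982] [-0.833   0.4315  0.1895  1.8659 -0.1058  0.8525  0.4721]
3.2 [0.462  0.3148 0.1504] [-1.5326  0.3979 -0.3983] [-0.833   0.4315  0.1897  1.8661 -0.1057  0.8524  0.4722]
3.25 [0.4621 0.3145 0.1503] [-1.5327  0.3981 -0.3986] [-0.8327  0.4316  0.1899  1.8661 -0.1057  0.8524  0.4723]
3.3 [0.4621 0.3143 0.1502] [-1.5329  0.3984 -0.3988] [-0.8326  0.4317  0.1901  1.8663 -0.1057  0.8524  0.4723]
3.35 [0.4622 0.3141 0.1501] [-1.533   0.3987 -0.3991] [-0.8323  0.4318  0.1903  1.8664 -0.1057  0.8523  0.4724]
3.4 [0.4623 0.3139 0.15  ] [-1.5332  0.399  -0.3993] [-0.8321  0.432   0.1904  1.8664 -0.1057  0.8523  0.4724]
```

Call:
arm_command:
  plan:
    - [[0, 0.02, 0.003], [0, -1, 0]]
    - [[-0.001, 0.04, 0.006], [0, -1.5, 0]]
    - [[-0.001, 0.059, 0.0073], [0, -1.5, 0]]
    - [[-0.001, 0.059, 0.0073], [0, -1.5, 0]]
    - [[-0.001, 0.059, 0.0073], [0, -1.5, 0]]

```text
clock: 3.95
position: [0.4652, 0.3201, 0.0909]
ee_rot: [-1.538, 0.38, -0.379]
force: [-0.3, -0.2, 0.5]
width: 1.002
```

Run:
```python
from h import *
st=observe();p=get_image('wrist');save(p,'w2.png',cv2.resize(p['color'][130:300,240:410],None,fx=3.5,fy=3.5,interpolation=cv2.INTER_CUBIC))
for t,z in [('spacer_mid',.032)]:
    for r in place_of(p,t)[:2]: print(t,round(r['confidence'],2),np.round(r['point'],1),np.round(at_z(p,r['point'],z,st),4))
go(.465,.3199,.09,62.4,st)
x,y,yaw=.465,.3199,152.4
c,s=np.cos(np.radians(yaw)),np.sin(np.radians(yaw))
P=[[x+c*u-s*v,y+s*u+c*v,z] for z in (.06,) for u,v in [(.025,.007),(.025,-.007),(-.025,-.007),(-.025,.007)]]
print(np.round((proj(p,P,st)-[240,130])*3.5).tolist())
```

```text
t 3.95 pos [0.4652 0.3201 0.0909] F [-0.3 -0.2  0.5] w 1.002 jaw 62.27
shift [-0.      0.0009 -0.0003] turn [ 0.03 -0.13 -0.01]
[[245.0, 238.0], [335.0, 238.0], [332.0, 523.0], [249.0, 524.0]]
```

View pics/w2.png

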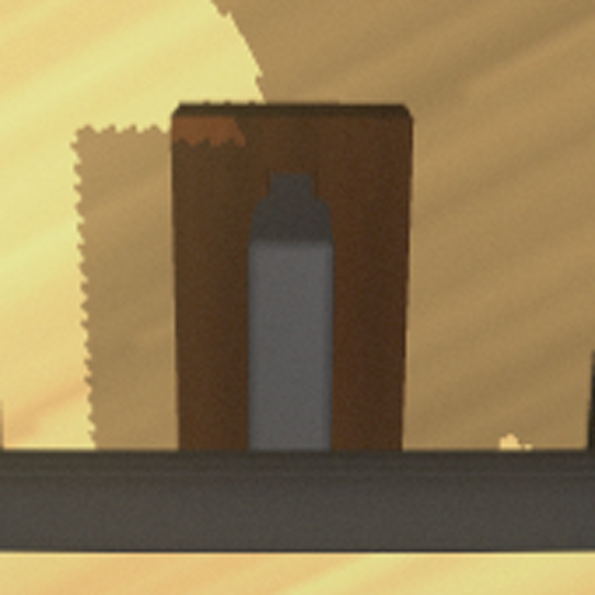

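The predicted and observed spacer edges agree within 1 mm (crop cols 248–332, end at row 243). I'll descend and grip.

Call:
arm_command:
  plan:
    - [[0.001, 0.012, 0], [0, 0, 0]]
    - [[0.001, 0.024, 0], [0, 0, 0]]
    - [[0.001, 0.036, 0], [0, 0, 0]]
    - [[0.001, 0.036, 0], [0, 0, 0]]
    - [[0.001, 0.036, 0], [0, 0, 0]]

```text
clock: 4.55
position: [0.4658, 0.3195, 0.0541]
ee_rot: [-1.538, 0.38, -0.379]
force: [0.1, -0.3, 0.5]
width: 0.999
```

Call:
arm_command:
  plan:
    - [[0, 0, 0], [0, 0, 0]]
    - [[0, 0, 0], [0, 0, 0]]
    - [[0, 0, 0], [0, 0, 0]]
    - [[0, 0, 0], [0, 0, 0]]
    - [[0, 0, 0], [0, 0, 0]]
  fingers: 1
  squeeze: 20

```text
clock: 5.05
position: [0.4662, 0.3198, 0.0549]
ee_rot: [-1.537, 0.379, -0.38]
force: [-0.1, 1.1, 1.2]
width: 0.614
```

Call:
arm_command:
  plan:
    - [[0, 0, 0], [0, 0, 0]]
    - [[0, 0, 0], [0, 0, 0]]
    - [[0, 0, 0], [0, 0, 0]]

```text
clock: 5.35
position: [0.4661, 0.3198, 0.0547]
ee_rot: [-1.537, 0.379, -0.379]
force: [-0.6, -0.1, 0.1]
width: 0.353
```

Call:
arm_command:
  plan:
    - [[0, 0, 0], [0, 0, 0]]
    - [[0, 0, 0], [0, 0, 0]]
    - [[0, 0, 0], [0, 0, 0]]
    - [[0, 0, 0], [0, 0, 0]]
    - [[0, 0, 0], [0, 0, 0]]

```text
clock: 5.85
position: [0.4661, 0.3198, 0.0547]
ee_rot: [-1.537, 0.379, -0.379]
force: [-0.9, 0.9, -1.2]
width: 0.153
```

```bash
python3 -c "
from h import *
go(.466,.3199,.16,62.4)"
```

```text
t 5.85 pos [0.4661 0.3198 0.0547] F [-0.9  0.9 -1.2] w 0.153 jaw 62.27
shift [-2.000e-04 -1.053e-01  1.000e-04] turn [ 0.   -0.13 -0.  ]
```

Opening 0.153 × 92 ≈ 14 mm, so the grip is held. I'll lift and move to view the joint.

Call:
arm_command:
  plan:
    - [[0, -0.03, 0], [0, 0, 0]]
    - [[0, -0.07, 0], [0, 0, 0]]
    - [[0, -0.11, 0], [0, 0, 0]]
    - [[0.038, -0.115, -0.023], [0, 6, 0]]
    - [[0.077, -0.115, -0.047], [0, 13, 0]]

```text
clock: 6.35
position: [0.5133, 0.2435, 0.1719]
ee_rot: [-1.494, 0.554, -0.557]
force: [1.4, -1.3, -2.1]
width: 0.151
```

```bash
python3 -c "
from h import *
go(.68,-.04,.17,6.2)"
```

```text
t 6.35 pos [0.5133 0.2435 0.1719] F [ 1.4 -1.3 -2.1] w 0.151 jaw 49.27
shift [ 0.3113  0.0015 -0.1061] turn [-0.25 43.07 -0.07]
```

Call:
arm_command:
  plan:
    - [[0.045, 0, -0.015], [0, 7, 0]]
    - [[0.09, 0, -0.03], [0, 15, 0]]
    - [[0.135, 0, -0.045], [0, 23, 0]]
    - [[0.18, 0, -0.061], [0, 31, 0]]
    - [[0.225, 0, -0.076], [0, 37, 0]]

```text
clock: 6.85
position: [0.6339, 0.0363, 0.1698]
ee_rot: [-1.301, 1.054, -1.054]
force: [0.7, 0.6, -0.0]
width: 0.149
```

```bash
python3 -c "
from h import *
go(.68,-.04,.17,6.2)"
```

```text
t 6.85 pos [0.6339 0.0363 0.1698] F [ 0.7  0.6 -0. ] w 0.149 jaw 11.97
shift [ 0.0842 -0.0002  0.0293] turn [-0.    5.77 -0.01]
```

Call:
arm_command:
  plan:
    - [[0.04, 0, 0.014], [0, 3, 0]]
    - [[0.084, 0, 0.029], [0, 6, 0]]
    - [[0.084, 0, 0.029], [0, 6, 0]]
    - [[0.084, 0, 0.029], [0, 6, 0]]
    - [[0.084, 0, 0.029], [0, 6, 0]]

```text
clock: 7.35
position: [0.6791, -0.0367, 0.1693]
ee_rot: [-1.259, 1.128, -1.126]
force: [0.4, 0.2, -1.2]
width: 0.151
```

Run:
```python
from h import *
import pickle
for i in range(4): get_image('wrist')
st=observe();p=get_image('wrist');save(p,'w3.png')
for t,z in [('access_top',.033),('cut_tile',.015),('board',0)]:
    for r in place_of(p,t)[:3]: print(t,round(r['confidence'],2),np.round(r['point'],1),np.round(at_z(p,r['point'],z,st),4))
go(.68,-.04,.17,6.2,st); pickle.dump((st,p),open('w3.pkl','wb'))
```

```text
access_top 0.84 [269.  119.6] [0.6258 0.0232 0.033 ]
cut_tile 0.71 [386.6 116.1] [0.7277 0.0375 0.015 ]
cut_tile 0.47 [272.4 226.7] [ 0.6331 -0.0793  0.015 ]
board 0.66 [276.  121.6] [0.6271 0.0209 0.    ]
t 7.55 pos [ 0.6793 -0.0365  0.1698] F [ 0.1  0.4 -0.5] w 0.153 jaw 6.38
shift [ 0.0036 -0.0002  0.0003] turn [-0.    0.18 -0.05]
```

View pics/w3.png

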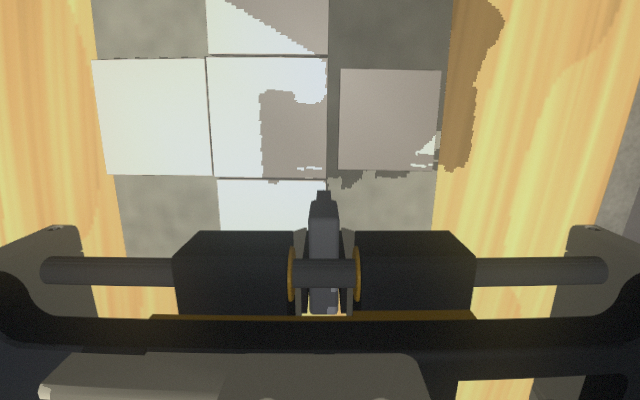

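The joint runs between cols ~328 and 340, rows 70–170, with the spacer tip below it at (323,195). I'll zoom in for edges.

Run:
```python
from h import *
import pickle
st,p=pickle.load(open('w3.pkl','rb'))
save(p,'w3c.png',cv2.resize(p['color'][45:195,195:395],None,fx=4,fy=4,interpolation=cv2.INTER_CUBIC)[:600])
save(p,'w3d.png',cv2.resize(p['color'][50:200,300:460],None,fx=4,fy=4,interpolation=cv2.INTER_CUBIC)[:600])
```

```text
(no output)
```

View pics/w3c.png

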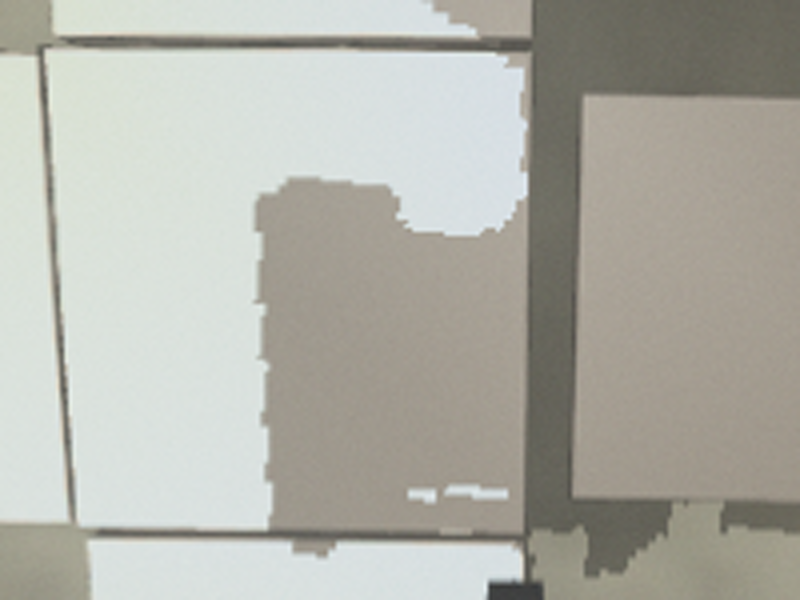

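View pics/w3d.png

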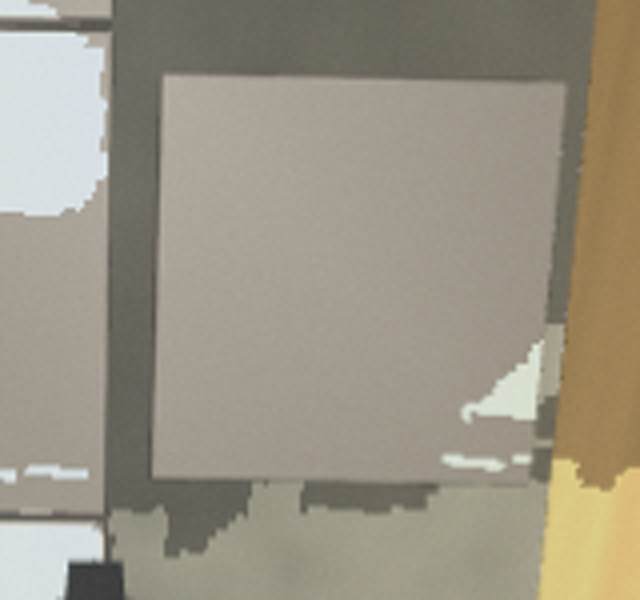

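```bash
cat > fit.py <<'E'
from h import *
import pickle
from scipy.optimize import least_squares
st,p=pickle.load(open('w3.pkl','rb'))
def c(u,v): return [(u+.5)/4-.5+195,(v+.5)/4-.5+45]
def d(u,v): return [(u+.5)/4-.5+300,(v+.5)/4-.5+50]
pix=np.array([c(46,48),c(531,48),c(525,532),c(75,526),c(583,95),c(573,497),d(566,82),d(532,485)])
h=.05;k=.043
loc=np.array([[-h,h,.033],[h,h,.033],[h,-h,.033],[-h,-h,.033],[.06,k,.027],[.06,-k,.027],[.146,k,.027],[.146,-k,.027]])
def P(q):
    C,S=np.cos(q[2]),np.sin(q[2]); return np.c_[q[0]+C*loc[:,0]-S*loc[:,1],q[1]+S*loc[:,0]+C*loc[:,1],loc[:,2]+ (q[3] if len(q)>3 else 0)]
for q0 in ([.625,.02,.1],[.625,.02,.1,0]):
    r=least_squares(lambda q:(proj(p,P(q),st)-pix).ravel(),q0,x_scale=[.01,.01,.01,.01][:len(q0)]); q=r.x
    print(q[:2],np.degrees(q[2]),q[3:],'\n',np.round(r.fun.reshape(-1,2),1).tolist())
    C,S=np.cos(q[2]),np.sin(q[2]); print('joint',q[0]+.055*C,q[1]+.055*S)
E
python3 fit.py
```

```text
[0.62491406 0.02335526] 5.556240239546064 [] 
 [[-0.8, -0.4], [0.7, 0.4], [0.2, 0.5], [0.1, 0.5], [-0.5, -1.0], [-0.6, 0.5], [1.0, -0.2], [-0.1, 0.0]]
joint 0.679655652731037 0.028680508384418994
[0.62492262 0.02338129] 5.554544442088467 [-0.00120187] 
 [[-0.2, -0.2], [0.7, 0.6], [0.2, 0.2], [0.5, 0.2], [-0.6, -0.8], [-0.6, 0.2], [0.5, -0.0], [-0.6, -0.2]]
joint 0.6796643718792257 0.028704924337745574
```

Run:
```python
from h import *
import pickle
st,p=pickle.load(open('w3.pkl','rb'))
save(p,'w3e.png',cv2.resize(p['color'][180:240,285:365],None,fx=8,fy=8,interpolation=cv2.INTER_CUBIC))
M=R.from_rotvec(st['ee_rot']).as_matrix();o=st['position']
L=[[-.025,y,z] for y in (-.0053,.0267,.0467) for z in (-.007,-.004,.004,.007)]
print(np.round(((proj(p,np.array(L)@M.T+o,st)-[285,180]+.5)*8-.5)).tolist())
```

```text
[[188.0, 318.0], [243.0, 318.0], [389.0, 318.0], [444.0, 318.0], [211.0, 163.0], [256.0, 163.0], [375.0, 163.0], [420.0, 163.0], [222.0, 92.0], [262.0, 92.0], [369.0, 92.0], [409.0, 92.0]]
```

View pics/w3e.png

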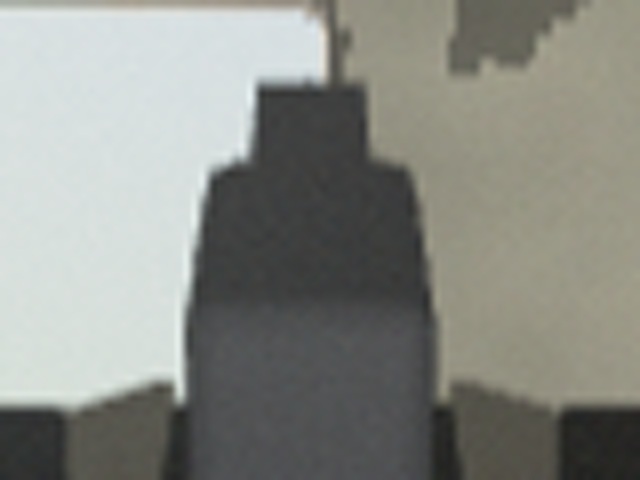

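Blade end is at cols 258–366 of the crop versus 262–369 predicted, so the held spacer is centred to about 0.3 mm. I'll move above the joint.

```bash
python3 -c "
from h import *
go(.6799,.0287,.09,5.55)"
```

```text
t 7.75 pos [ 0.6795 -0.0375  0.1698] F [ 0.3  0.8 -0.2] w 0.149 jaw 6.31
shift [-0.0657  0.0799  0.0077] turn [-0.01  0.76 -0.01]
```

Call:
arm_command:
  plan:
    - [[-0.022, 0, 0.003], [0, 0.4, 0]]
    - [[-0.044, 0.02, 0.006], [0, 0.8, 0]]
    - [[-0.065, 0.05, 0.0077], [0, 0.8, 0]]
    - [[-0.065, 0.078, 0.0077], [0, 0.8, 0]]
    - [[-0.065, 0.078, 0.0077], [0, 0.8, 0]]

```text
clock: 8.25
position: [0.6773, 0.0289, 0.0879]
ee_rot: [-1.258, 1.142, -1.134]
force: [-1.0, -0.4, -0.3]
width: 0.149
```

Call:
arm_command:
  plan:
    - [[0, 0, 0], [0, 0, 0]]
    - [[0, 0, 0], [0, 0, 0]]
    - [[0, 0, 0], [0, 0, 0]]
    - [[0, 0, 0], [0, 0, 0]]
    - [[0, 0, 0], [0, 0, 0]]

```text
clock: 8.75
position: [0.6804, 0.0273, 0.0925]
ee_rot: [-1.252, 1.138, -1.139]
force: [-0.1, 0.3, -0.8]
width: 0.15
```

Run:
```python
from h import *
import pickle
for i in range(4): get_image('wrist')
st=observe();p=get_image('wrist');save(p,'w4.png',cv2.resize(p['color'][20:240,180:480],None,fx=2.6,fy=2.6,interpolation=cv2.INTER_CUBIC))
go(.6799,.0287,.09,5.55,st); pickle.dump((st,p),open('w4.pkl','wb'))
```

```text
t 8.95 pos [0.6801 0.0275 0.0918] F [ 0.   0.3 -0.8] w 0.152 jaw 5.47
shift [-0.0012  0.0018 -0.0001] turn [-0.01 -0.08 -0.  ]
```

View pics/w4.png

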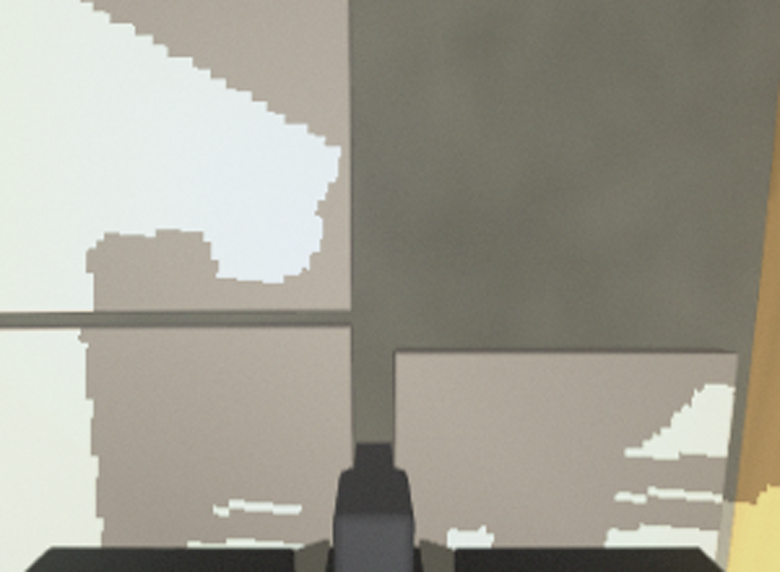

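Blade (crop cols 357–391) is centred in the joint (352–396). I'll lower gently.

Call:
arm_command:
  plan:
    - [[-0.001, 0.004, 0], [0, 0, 0]]
    - [[-0.001, 0.008, 0], [0, 0, 0]]
    - [[-0.001, 0.011, 0], [0, 0, 0]]
    - [[-0.001, 0.014, 0], [0, 0, 0]]
    - [[-0.001, 0.016, 0], [0, 0, 0]]

```text
clock: 9.5
position: [0.6798, 0.0284, 0.0752]
ee_rot: [-1.253, 1.139, -1.138]
force: [0.7, 0.4, -0.6]
width: 0.149
```

Call:
arm_command:
  plan:
    - [[0, 0, 0], [0, 0, 0]]
    - [[0, 0, 0], [0, 0, 0]]
    - [[0, 0, 0], [0, 0, 0]]

```text
clock: 9.8
position: [0.6801, 0.0285, 0.0759]
ee_rot: [-1.253, 1.138, -1.139]
force: [0.1, 0.5, -0.6]
width: 0.15
```

Run:
```python
from h import *
st=observe();p=get_image('wrist');save(p,'w5.png',cv2.resize(p['color'][20:240,180:480],None,fx=2.6,fy=2.6,interpolation=cv2.INTER_CUBIC))
go(.6799,.0287,.0657,5.55,st)
```

```text
t 9.8 pos [0.6801 0.0285 0.0759] F [ 0.1  0.5 -0.6] w 0.15 jaw 5.47
shift [-0.0003  0.0102 -0.0002] turn [-0.02 -0.08 -0.  ]
```

View pics/w5.png

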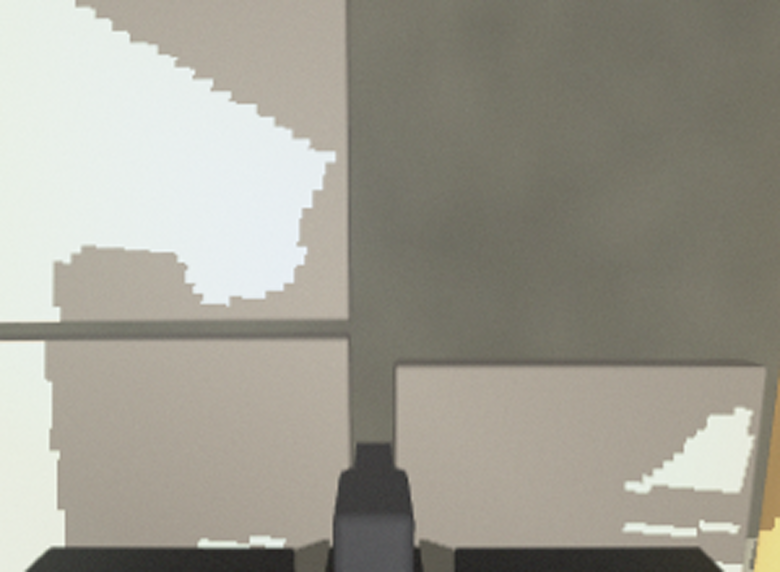

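The foot is inside the joint, centred with no contact force. I'll lower the rest of the way in small steps.

Call:
arm_command:
  plan:
    - [[0, 0.002, 0], [0, 0, 0]]
    - [[0, 0.004, 0], [0, 0, 0]]
    - [[0, 0.006, 0], [0, 0, 0]]
    - [[0, 0.008, 0], [0, 0, 0]]
    - [[0, 0.008, 0], [0, 0, 0]]

```text
clock: 10.35
position: [0.6797, 0.0284, 0.0673]
ee_rot: [-1.253, 1.139, -1.138]
force: [-0.7, -0.2, -1.2]
width: 0.152
```

Call:
arm_command:
  plan:
    - [[0, 0.001, 0], [0, 0, 0]]
    - [[0, 0.001, 0], [0, 0, 0]]
    - [[0, 0.002, 0], [0, 0, 0]]
    - [[0, 0.002, 0], [0, 0, 0]]
    - [[0, 0.002, 0], [0, 0, 0]]

```text
clock: 10.85
position: [0.68, 0.0285, 0.0658]
ee_rot: [-1.253, 1.138, -1.139]
force: [-0.1, -0.0, 0.2]
width: 0.145
```

Call:
arm_command:
  plan:
    - [[0, 0.001, 0], [0, 0, 0]]
    - [[0, 0.001, 0], [0, 0, 0]]
    - [[0, 0.001, 0], [0, 0, 0]]
    - [[0, 0.001, 0], [0, 0, 0]]

```text
clock: 11.25
position: [0.6801, 0.0284, 0.0657]
ee_rot: [-1.252, 1.138, -1.139]
force: [-3.9, 1.0, 7.9]
width: 0.152
```

Run:
```python
from h import *
for i in range(4):
    st=observe(); print(np.round(st['position'],4),np.round(st['force'],1)); p=get_image('wrist')
save(p,'w6.png',cv2.resize(p['color'][20:240,180:480],None,fx=2.6,fy=2.6,interpolation=cv2.INTER_CUBIC))
```

```text
[0.6801 0.0284 0.0657] [-3.9  1.   7.9]
[0.6801 0.0284 0.0657] [-3.3 -0.5  7.8]
[0.6801 0.0284 0.0657] [-3.   0.6  8.2]
[0.6801 0.0284 0.0657] [-2.4  0.   8.1]
```

View pics/w6.png

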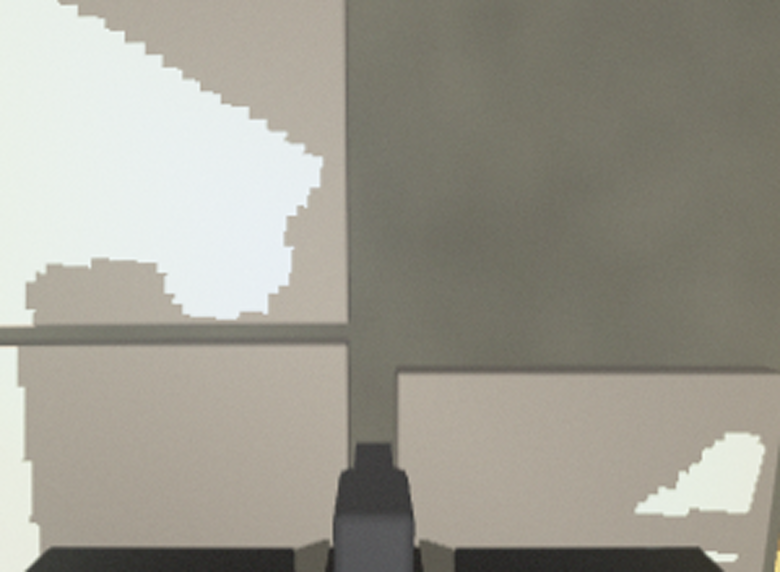

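Contact at 8 N at exactly the height expected for the foot standing (TCP z 0.0657). I'll relieve the push and let go.

Call:
arm_command:
  plan:
    - [[0, -0.001, 0], [0, 0, 0]]
    - [[0, -0.001, 0], [0, 0, 0]]
    - [[0, -0.001, 0], [0, 0, 0]]

```text
clock: 11.75
position: [0.68, 0.0285, 0.0657]
ee_rot: [-1.253, 1.138, -1.139]
force: [-0.1, -0.2, 2.3]
width: 0.151
```

Call:
arm_command:
  plan:
    - [[0, 0, 0], [0, 0, 0]]
    - [[0, 0, 0], [0, 0, 0]]
    - [[0, 0, 0], [0, 0, 0]]
    - [[0, 0, 0], [0, 0, 0]]
    - [[0, 0, 0], [0, 0, 0]]
  fingers: 0

```text
clock: 12.25
position: [0.68, 0.0285, 0.0657]
ee_rot: [-1.253, 1.139, -1.139]
force: [1.0, -0.3, -0.5]
width: 0.489
```

Call:
arm_command:
  plan:
    - [[0, 0, 0], [0, 0, 0]]
    - [[0, 0, 0], [0, 0, 0]]
    - [[0, -0.01, 0], [0, 0, 0]]
    - [[0, -0.03, 0], [0, 0, 0]]
    - [[0, -0.06, 0], [0, 0, 0]]

```text
clock: 12.75
position: [0.679, 0.0285, 0.1256]
ee_rot: [-1.255, 1.14, -1.138]
force: [1.1, 0.2, -0.2]
width: 0.499
```

Call:
arm_command:
  plan:
    - [[0, -0.03, 0], [0, 0, 0]]
    - [[0, -0.04, 0], [0, 0, 0]]
    - [[0.02, -0.04, -0.02], [0, 0, 0]]
    - [[0.04, -0.04, -0.04], [0, 0, 0]]
    - [[0.06, -0.04, -0.055], [0, 0, 0]]
  fingers: 1

```text
clock: 13.25
position: [0.6297, -0.0372, 0.1657]
ee_rot: [-1.253, 1.139, -1.138]
force: [-0.1, 0.3, -0.3]
width: 0.111
```

Run:
```python
from h import *
import pickle
for i in range(4): get_image('wrist')
st=observe();p=get_image('wrist');save(p,'w7.png');pickle.dump((st,p),open('w7.pkl','wb'))
for t,z in [('spacer_mid',.043),('access_top',.033)]:
    for r in place_of(p,t)[:2]: print(t,round(r['confidence'],2),np.round(r['point'],1),np.round(at_z(p,r['point'],z,st),4))
go(.6249,.0234,.07,5.55,st)
```

```text
spacer_mid 0.84 [390.6 123.9] [0.6784 0.03   0.043 ]
access_top 0.93 [324.8 124.6] [0.6258 0.0241 0.033 ]
access_top 0.65 [322.  229.9] [ 0.6321 -0.0693  0.033 ]
t 13.45 pos [ 0.6308 -0.0368  0.1659] F [ 0.6  0.7 -0.1] w 0.006 jaw 5.4
shift [-0.0605  0.0959 -0.0002] turn [-0.01 -0.15 -0.02]
```

View pics/w7.png

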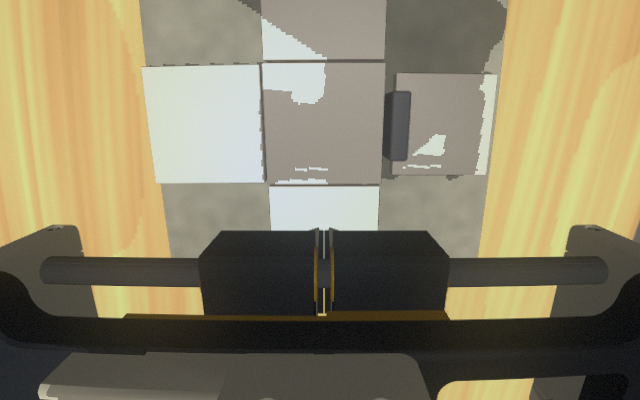

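The spacer stands midway in the joint: rows 91–160 against the cut tile's 73–175, col 390–410. I'll go over the tile centre with the fingers shut.

Call:
arm_command:
  plan:
    - [[-0.03, 0, 0], [0, 0, 0]]
    - [[-0.06, 0.01, 0], [0, 0, 0]]
    - [[-0.06, 0.04, 0], [0, 0, 0]]
    - [[-0.06, 0.07, 0], [0, 0, 0]]
    - [[-0.06, 0.094, 0], [0, 0, 0]]
  squeeze: 20

```text
clock: 14.1
position: [0.625, 0.0249, 0.0699]
ee_rot: [-1.254, 1.138, -1.136]
force: [-0.1, 0.5, 0.4]
width: 0.003
```

Call:
arm_command:
  plan:
    - [[0, 0, 0], [0, 0, 0]]
    - [[0, 0, 0], [0, 0, 0]]
    - [[0, 0, 0], [0, 0, 0]]
    - [[0, 0, 0], [0, 0, 0]]
    - [[0, 0, 0], [0, 0, 0]]

```text
clock: 14.6
position: [0.6259, 0.0233, 0.0728]
ee_rot: [-1.251, 1.137, -1.139]
force: [-0.2, -0.1, 0.4]
width: 0.003
```

Run:
```python
from h import *
go(.6249,.0234,.055,5.55)
```

```text
t 14.6 pos [0.6259 0.0233 0.0728] F [-0.2 -0.1  0.4] w 0.003 jaw 5.47
shift [-0.0002  0.0178 -0.001 ] turn [-0.1  -0.08 -0.01]
```

Call:
arm_command:
  plan:
    - [[0, 0.004, 0], [0, 0, 0]]
    - [[0, 0.008, 0], [0, 0, 0]]
    - [[0, 0.012, 0], [0, 0, 0]]
    - [[0, 0.014, 0], [0, 0, 0]]
    - [[0, 0.016, 0], [0, 0, 0]]

```text
clock: 15.1
position: [0.6251, 0.0231, 0.0553]
ee_rot: [-1.253, 1.139, -1.138]
force: [-0.5, -0.2, 3.6]
width: 0.006
```

Call:
arm_command:
  plan:
    - [[0, 0.001, 0], [0, 0, 0]]
    - [[0, 0.002, 0], [0, 0, 0]]
    - [[0, 0.003, 0], [0, 0, 0]]
    - [[0, 0.004, 0], [0, 0, 0]]
    - [[0, 0.004, 0], [0, 0, 0]]

```text
clock: 15.6
position: [0.6251, 0.0232, 0.0521]
ee_rot: [-1.253, 1.139, -1.138]
force: [-2.7, 0.3, 6.7]
width: 0.005
```

Call:
arm_command:
  plan:
    - [[0, 0.001, 0], [0, 0, 0]]
    - [[0, 0.002, 0], [0, 0, 0]]
    - [[0, 0.003, 0], [0, 0, 0]]
    - [[0, 0.004, 0], [0, 0, 0]]
    - [[0, 0.004, 0], [0, 0, 0]]

```text
clock: 16.1
position: [0.6251, 0.0232, 0.0493]
ee_rot: [-1.252, 1.139, -1.138]
force: [-7.0, -0.2, 18.7]
width: 0.007
```

The force rose steeply from 6.7 to 18.7 N with the tip at 27 mm, so the tile is on its stop. I'll check that it holds steady, then check the pictures.

Call:
arm_command:
  plan:
    - [[0, 0, 0], [0, 0, 0]]
    - [[0, 0, 0], [0, 0, 0]]
    - [[0, 0, 0], [0, 0, 0]]
    - [[0, 0, 0], [0, 0, 0]]
    - [[0, 0, 0], [0, 0, 0]]

```text
clock: 16.6
position: [0.6251, 0.0231, 0.0493]
ee_rot: [-1.252, 1.139, -1.138]
force: [-7.4, 1.0, 18.5]
width: 0.005
```

Run:
```python
from h import *
st=observe();print(st['position'],st['force'])
p=get_image('wrist');save(p,'w8.png')
q=get_image('scene');save(q,'s8.png',cv2.resize(q['color'][80:330,170:480],None,fx=2.4,fy=2.4,interpolation=cv2.INTER_CUBIC))
for r in place_of(q,'spacer_mid')[:2]: print(r, at_z(q,r['point'],.043))
st=observe();print(st['position'],st['force'])
```

```text
[0.62514345 0.023145   0.04929109] [-7.44846754  0.9554242  18.53912074]
{'point': [295.1, 227.4], 'confidence': 0.64} [0.67638186 0.02249254 0.043     ]
[0.62514987 0.02315742 0.04928559] [-5.83287119 -0.18205361 17.87119122]
```

View pics/s8.png

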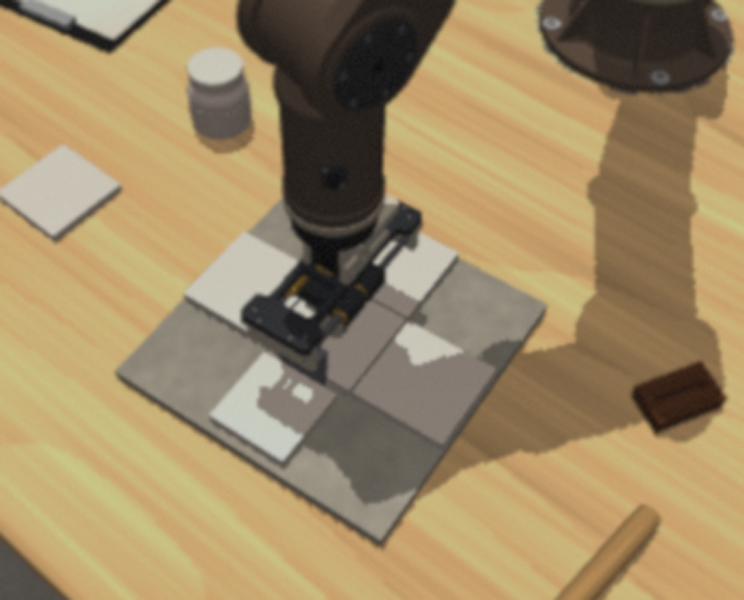

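View pics/w8.png

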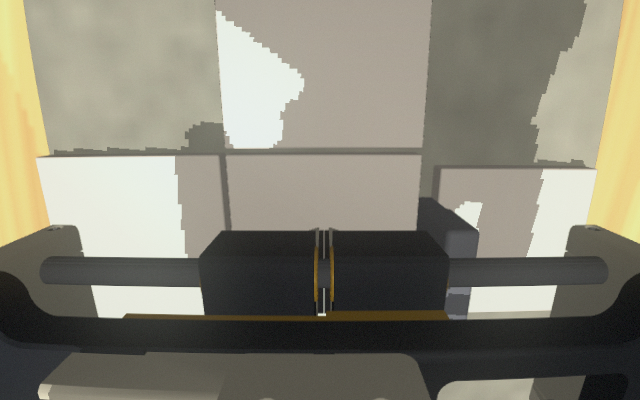

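```bash
python3 -c "
from h import *
print(sign_off()); st=observe(); print(st['clock'],st['position'],st['force'])"
```

```text
the job is handed in; nothing more can be done
None
the job is handed in; nothing more can be done
```

I put the spacer in the wide joint on the far (+x) side of the middle tile, let go of it, and handed the job in at about 17 s with the arm still pressing the middle tile down.

- **Spacer:** The foot went in with no force until it met the board, at the height expected for standing there. Contact force was about 8 N, and I eased it off before letting go. After release the wrist picture showed it upright and about midway along the joint, and it was still upright while the tile was being pressed.
- **Middle tile:** I pressed it at its centre with shut fingers. My last reading was a steady 18 N, with the fingertips about 27 mm above the bench. That height, and the steep rise in force, show it is on its stop and level with its neighbours.
- **Other objects:** I did not touch the tub, the mallet or the spare tile. The last scene picture shows no sign they moved, though it only caught part of the mallet.

**Disagreements and limits:**
- The overhead camera's first position for the spacer was about 8 mm off from the wrist camera's; I used the wrist camera, and the grasp confirmed it.
- In the last scene picture the network placed the half-hidden spacer about 7 mm from where the wrist pictures showed it. I took this as network error.
- Pressing also produced a sideways reading of 6–7 N, which I put down to friction at the fingertips.

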